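# Press both sides of an enclosure against the contact bar and put it away

### The arm

A 6-joint arm with a two-finger parallel gripper is mounted at the origin on a cart in front of the work surface, level with it; the furniture and walls round the work are solid. World frame = base frame: x ahead of the robot, y to its left, z up, the work surface at z = 0. Lengths are in m, angles in rad, forces in N, time in s.
With the tool pointing down it reaches from about 0.425 to 0.95 m from the base axis. Payload 3.5 kg.
Tool frame: the origin (TCP) lies at the very end of the fingers, on their centre line; the grasp point (between the pads) lies 19 mm behind it; z points along the fingers, y is the line along which they close (so a half turn about z gives the same grasp; the last joint's range is limited). The gripper opens to 85 mm and grips with 20 to 120 N. Pads are 22 mm wide; open, the fingers measure 114 mm over their backs; the gripper's body (76 mm by 85 mm) begins 54 mm behind the grasp point. The pads swing forward as they close: fully open they stand 13 mm farther back than shut.
Start: joints at [-1.472, 0.286, 1.577, -0, 1.279, -0.15], TCP at [0.166, -0.654, 0.231] pointing down, gripper open.
Joint ranges: [-2.77, 2.77], [-0.9, 2.22], [0.21, 2.48], [-1.53, 4.67], [0.24, 2.81], [-2.84, 2.84]. Speed limits (rad/s): [2.79, 2.79, 3.14, 3.14, 3.14, 3.14].

### API

Orientations are given as a unit quaternion [x, y, z, w].
In Python, from plant import ctrl gives the robot as it stands.
- The arm moves only by the tool carry_out, never from a script. Its argument "deltas" is one flat list of numbers, 6 for each row, row after row: the shift along the tool's x, y, z in m, then the turn, a rotation vector about the tool's x, y, z in rad. A call has 1 to 5 rows; each row is the pose to reach, as a shift and turn from the pose commanded when the call began, along the tool's axes at that moment; what a row does not reach only later rows make up. A row lasts 1/8 s, in which the tool goes at most 62.5 mm and 10.7 degrees, less where a joint would pass 70% of its speed; a pose out of reach is approached as far as the arm can. A call with a gripper value outside its range is refused whole. "grip" is the opening in per cent of the stroke, from 0 (shut) to 100 (fully open), set as the call begins (left out, the last holds). The fingers move at their own pace and stop on an object; "grip_force" is the grip in N (left out, the last holds). Time passes only in rows, so rows that repeat a pose let the fingers close. It gives the time, the measured TCP pose, the force, the opening and the grip force at its end, in the units of the state.
- ctrl.get_state(): the state, without advancing time (a new reading comes with each control period).
- ctrl.read_camera(name): name is "scene" or "top"; returns (picture, depth): 420x560x3 uint8, red, green, blue; 420x560 float32, m along the optical axis (not along the pixel's ray), 0 where there is no reading.
- ctrl.camera_model(name): a dict with "intrinsics" (3x3 intrinsics, pixels), "extrinsics" (4x4, takes a point from world to camera coordinates). Camera axes: x right, y down, z forward; pixel columns grow to the right and rows downward; lengths in m; the calibration is good to about 2 mm. A picture is of the moment at which its call begins. camera_model takes no time and is no camera call.
- ctrl.sign_off(): hands the job in; it is judged then, once.
Trained networks look in the newest picture that a camera, given by its name, has taken for a name from the list of things; names that differ only in an ending like _2 or _b are one class to them, and where a whole thing is asked for, a point or a joint stands for the part that bears it (a point fixed in the world has none). Each returns a list of dicts, best first, with "score" (0 to 1); they miss things now and then, are a little off and sometimes report something else, mostly with a low value. They report only what shows in the picture. A call takes as long as a camera call.
- ctrl.find_in(camera, query): "uv" ([column, row] in pixels, amid what is visible of it).
The state is a dict: "time": time; "qpos": joint angles; "dq": joint speeds; "joint_efforts": joint torques, N m; "eef_pos": TCP position; "tcp_rot": TCP orientation; "contact_force": force on the tool from outside, world axes, zero at the start; "wrist_torque": the same for the moment, N m; "opening": opening from 0.0 (shut) to 1.0 (fully open); "finger_force": force on a finger pad.
Only numpy, scipy, OpenCV 4.12 (cv2) and the standard library are available. Lean on these libraries where they do the work, as an engineer would, in place of code of your own. Each camera call takes 0.05 s, during which the arm holds its last target. There are 200 camera calls.

### The job

Contact-check the metal enclosure that stands loose on the bench: hold its slotted side flat and roughly centred against the front of the jig's sprung copper bar and press the bar fully home, then turn the enclosure round and press the bar fully home with the plain opposite side in the same way, keeping the enclosure upright. Then set it down, without dropping it, upright on the floor of whichever tray is empty; leave the unit already in the other tray and the other things where they are.

Things in the scene. Friction and masses are not known exactly. Their poses are not given: they have to be found in the camera images.
- enclosure: Metal enclosure block, 56 (x) x 48 (y) x 60 mm tall, 180 to 310 g, lid screws on top. Origin at the centre of the underside, z up. +x side: five dark vent slots; -x side plain; a round socket, 12 mm thick, 13 mm up, sticks out 10 mm from the -y side. This is the loose one to be checked; at the start it stands upright on the open bench at any yaw.
- slotted_side (a point): Point on the outer face of the enclosure's slotted (+x) side, at mid width, 16 mm above the underside; axes as the enclosure's.
- plain_side (a point): Point on the outer face of the enclosure's plain (-x) side, at mid width, 16 mm above the underside; axes as the enclosure's.
- jig: Contact jig, fixed to the bench: dark steel base plate 4 mm thick (x from -15 to 60 mm, 104 mm wide) with an aluminium block 84 mm wide, 24 mm high (x -5 to 25 mm) and the sprung copper bar before it. Nothing on it is higher than 27 mm. Origin on the bench, z up; its +x axis is the way the bar is pressed, y runs along the bar.
- bar (a joint): Travel of the sprung copper bar along the jig's +x, in m: 0 is out (at rest), 0.010 is fully home against its stop. The spring takes about 2 N to start and 6.5 N at the stop, and pushes the bar out again when released. The bar is 84 mm long (y), 20 mm high (from 6 to 26 mm above the bench), 10 mm thick, with free bench in front of it.
- bar_face (a point): Centre of the bar's flat front face, 16 mm above the bench; it moves with the bar, and with the bar out lies at x = -45 mm, y = 0 of the jig. Axes as the jig's.
- tray_a: Shallow open black plastic tray with a paper tag on one edge, fixed to the bench, 94 x 94 mm outside, 10 mm high, walls 4 mm (inside 86 x 86 mm). Origin at the centre of its underside; its inner floor is about 4 mm above the bench. One of the two trays holds the done unit, the other is empty; which stands where varies.
- tray_b: Shallow open black plastic tray with a paper tag on one edge, fixed to the bench, 94 x 94 mm outside, 10 mm high, walls 4 mm (inside 86 x 86 mm). Origin at the centre of its underside; its inner floor is about 4 mm above the bench. One of the two trays holds the done unit, the other is empty; which stands where varies.
- done_unit: Metal enclosure block, 56 (x) x 48 (y) x 60 mm tall, 180 to 310 g, lid screws on top. Origin at the centre of the underside, z up. +x side: five dark vent slots; -x side plain; a round socket, 12 mm thick, 13 mm up, sticks out 10 mm from the -y side. This one has been checked already and stands in one of the trays; leave it alone.
- paste_jar: Small white plastic jar with a screw cap, 41 mm across, 34 mm high, origin at the centre of its underside. A bystander, loose; leave it where it is.
- solder_spool: Spool with flanges, standing on end, 66 x 60 mm, 34 mm high, origin at the centre of its underside. A bystander, loose; leave it where it is.

How it is judged:
By the outcome, as a careful person would: the job done as asked, in the order asked, and still so for the second after the job is handed in, with the robot touching nothing.
It also fails if it takes over 58 s, if anything falls off the work surface, if the arm or the gripper's body presses on something with over 40 N, if the wrist force passes 120 N, or if a joint passes its speed limit or range.

## Working session

There is one attempt and no reset: what is moved stays moved. The work goes in short steps, Python scripts to look and compute and a tool call to move; the robot and the scene stay as the last step left them, time stands still between calls to the robot, and variables do not carry over. Pictures are saved under pics/ and viewed, at most 10 in all, crops included, and the job is handed in when it is done.

Besides the shell and the picture viewer there is one more tool, called after "Emit:" as a command line: name --argument value ..., lists and objects as JSON in quotes. carry_out: Moves the arm, as the interface text tells. Its arguments: {"type":"object","properties":{"deltas":{"type":"array"},"grip":{"type":"number"},"grip_force":{"type":"number"}},"required":["deltas"]}

```bash
mkdir -p pics
cat > h.py <<'E'
import numpy as np, cv2
from plant import ctrl
from scipy.spatial.transform import Rotation as R
def cloud(name):
    im,d=ctrl.read_camera(name); m=ctrl.camera_model(name)
    K=np.array(m['intrinsics']);E=np.array(m['extrinsics'])
    v,u=np.mgrid[:d.shape[0],:d.shape[1]]
    p=np.stack([(u-K[0,2])/K[0,0]*d,(v-K[1,2])/K[1,1]*d,d],-1)
    w=(p-E[:3,3])@E[:3,:3]
    w[d==0]=np.nan
    return im,w
E
python3 - <<'E'
from h import *
for n in('scene','top'):
    im,w=cloud(n); cv2.imwrite(f'pics/{n}0.png',im[:,:,::-1]); np.save(n+'.npy',w)
    for q in('enclosure','slotted_side','jig','bar','bar_face','tray_a','paste_jar','solder_spool'):
        print(n,q,[(np.round(r['uv']).tolist(),round(r['score'],2),np.round(w[int(r['uv'][1]),int(r['uv'][0])],3).tolist()) for r in ctrl.find_in(n,q)][:4])
s=ctrl.get_state();print(s)
E
```

```text
scene enclosure [([241.0, 226.0], 0.61, [0.463, 0.045, 0.048])]
scene slotted_side [([244.0, 224.0], 0.83, [0.467, 0.045, 0.05])]
scene jig []
scene bar [([310.0, 225.0], 0.88, [0.623, 0.049, 0.017])]
scene bar_face [([310.0, 224.0], 0.7, [0.622, 0.047, 0.021])]
scene tray_a [([280.0, 283.0], 0.93, [0.474, -0.103, 0.005]), ([386.0, 275.0], 0.86, [0.658, -0.155, 0.004])]
scene paste_jar [([302.0, 235.0], 0.49, [0.564, -0.014, 0.033])]
scene solder_spool [([224.0, 190.0], 0.65, [0.519, 0.311, 0.016])]
top enclosure [([300.0, 235.0], 0.82, [0.469, 0.072, 0.061])]
top slotted_side [([299.0, 235.0], 0.57, [0.469, 0.072, 0.061]), ([307.0, 162.0], 0.26, [0.625, 0.052, 0.029])]
top jig [([300.0, 144.0], 0.89, [0.669, 0.065, 0.022])]
top bar [([310.0, 163.0], 0.66, [0.626, 0.046, 0.027])]
top bar_face [([298.0, 234.0], 0.43, [0.472, 0.074, 0.061])]
top tray_a [([364.0, 232.0], 0.83, [0.479, -0.062, 0.02]), ([403.0, 155.0], 0.73, [0.645, -0.153, 0.006])]
top paste_jar [([343.0, 197.0], 0.91, [0.55, -0.02, 0.033])]
top solder_spool []
{'time': 0.9, 'qpos': array([-1.47196462e+00,  2.86254387e-01,  1.57668899e+00,  2.40250892e-05,
        1.27860619e+00, -1.50007647e-01]), 'dq': array([-9.24822630e-04, -1.26686116e-03, -1.64359773e-04,  7.97220610e-04,
       -8.27638313e-05,  1.65050143e-03]), 'joint_efforts': array([-2.01752709e-04, -4.05963063e+01, -2.92945236e+01, -1.47044857e-04,
        4.34926451e-04, -1.09742896e-05]), 'eef_pos': array([ 0.16626683, -0.65419223,  0.23136128]), 'tcp_rot': array([9.92270281e-01, 1.24095482e-01, 1.09485858e-05, 2.18278469e-05]), 'contact_force': array([ 0.24314455, -0.18154295,  1.09727858]), 'wrist_torque': array([ 0.03567212, -0.02316113, -0.00214683]), 'finger_force': 0.0, 'opening': 0.9961106867136926}
```

View pics/top0.png

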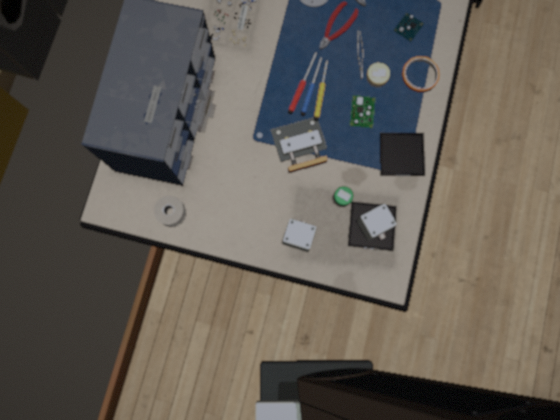

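View pics/scene0.png

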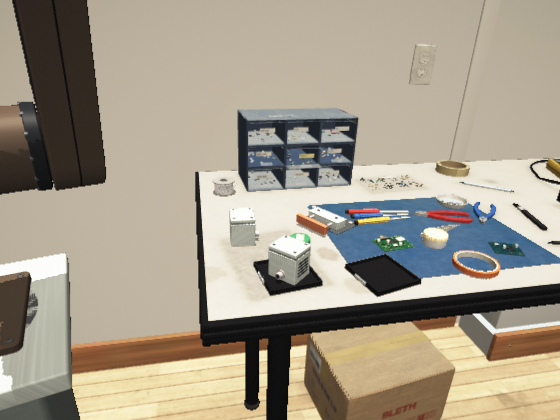

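Top view: loose enclosure at about (300,235), jig (300,144) with copper bar (308,163), done unit in the tray at (374,224), and the empty tray at (402,154). I'll zoom in and fit poses.

Run:
```python
from h import *
a=cv2.imread('pics/scene0.png')[195:255,215:345]; b=cv2.imread('pics/top0.png')[110:260,260:440]
A=cv2.resize(a,(790,365),interpolation=3)
B=cv2.resize(b,(276,230),interpolation=3)
c=np.zeros((600,800,3),np.uint8); c[:365,:790]=A; c[368:598,:276]=B
e=cv2.imread('pics/top0.png')[215:255,278:322]; c[368:598,300:553]=cv2.resize(e,(253,230),interpolation=3)
cv2.imwrite('pics/z.png',c)
w=np.load('top.npy'); im=cv2.imread('pics/top0.png').astype(int)
def rect(mask):
    p=w[mask]; r=cv2.minAreaRect((p[:,:2]*1000).astype(np.float32)); 
    print(len(p),'c',np.round(r[0],1),'size',np.round(r[1],1),'ang',round(r[2],1),'z',np.round(np.median(p[:,2]),4),'med',np.round(p[:,:2].mean(0),4))
X,Y,Z=w[...,0],w[...,1],w[...,2]
near=lambda x,y,r:np.hypot(X-x,Y-y)<r
print('enc');rect(near(.469,.072,.06)&(Z>.05)&(Z<.07))
print('done');rect(near(.487,-.095,.07)&(Z>.055)&(Z<.075))
print('block');rect(near(.67,.06,.06)&(Z>.018)&(Z<.035)&(im[...,0]>120))
cop=(im[...,2]-im[...,0]>50)&near(.625,.05,.06)
print('bar');rect(cop&(Z>.018))
print('tray');rect(near(.645,-.153,.075)&(Z>0.0)&(im.max(-1)<45)); 
for n,(x,y) in dict(bench=(.45,.0),tr=(.645,-.153)).items(): print(n,np.round(np.nanmedian(Z[near(x,y,.02)]),4))
print('jar');rect(near(.55,-.02,.04)&(Z>.028))
w=np.load('scene.npy');X,Y,Z=w[...,0],w[...,1],w[...,2];im=cv2.imread('pics/scene0.png').astype(int)
print('scene enc');rect(near(.469,.072,.06)&(Z>.056)&(Z<.07))
print('scene bar');rect((im[...,2]-im[...,0]>60)&near(.625,.05,.06)&(Z>.004))
```

```text
enc
692 c [473.1  70.2] size [55.8 48.6] ang 72.0 z 0.0604 med [0.4724 0.0704]
done
697 c [497.8 -85.2] size [48.2 57.1] ang 27.6 z 0.0641 med [ 0.497  -0.0845]
block
557 c [658.7  60. ] size [61.3 83.4] ang 16.4 z 0.0242 med [0.6718 0.0645]
bar
157 c [623.6  51.5] size [ 9.  78.7] ang 14.8 z 0.0261 med [0.623  0.0514]
tray
1691 c [ 647.8 -165.3] size [122.9  92.1] ang 88.3 z 0.0043 med [ 0.6491 -0.1516]
bench 0.0003
tr 0.0041
jar
298 c [555.1 -21.8] size [38.2 39.3] ang 62.4 z 0.0341 med [ 0.5542 -0.0216]
scene enc
317 c [473.9  70.1] size [57.3 47. ] ang 72.5 z 0.0598 med [0.4726 0.0663]
scene bar
320 c [640.8  54.2] size [43.7 84.7] ang 14.5 z 0.0195 med [0.6262 0.0467]
```

View pics/z.png

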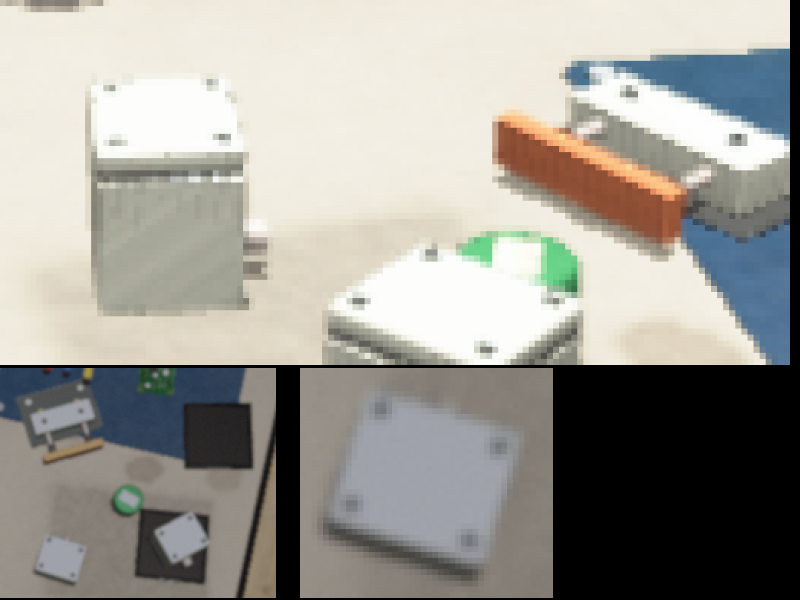

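Scene shows the plain face toward the camera (-y world) and the socket on the right (+x). So the enclosure yaw is about 72°, slots facing world +y. The jig yaw is about 15°.

```bash
cat > go.py <<'E'
from h import *
import sys
def go(x,y,z,yaw):
    s=ctrl.get_state(); r=R.from_quat(s['tcp_rot'])
    ty=np.deg2rad(yaw); Y=np.array([np.cos(ty),np.sin(ty),0]); Z=np.array([0,0,-1.]); X=np.cross(Y,Z)
    t=R.from_matrix(np.c_[X,Y,Z])
    print('shift',np.round(r.inv().apply(np.array([x,y,z])-s['eef_pos']),4).tolist(),'rot',np.round((r.inv()*t).as_rotvec(),3).tolist())
    yv=r.apply([0,1,0]); print('pos',np.round(s['eef_pos'],4),'ty',round(np.degrees(np.arctan2(yv[1],yv[0])),2),'tilt',np.round(r.apply([0,0,1])[:2],4),'q',np.round(s['qpos'],2),'t',s['time'],'F',np.round(s['contact_force'],1),'op',s['opening'])
if len(sys.argv)>1: go(*map(float,sys.argv[1:]))
E
python3 go.py .44 -.30 .2 -75
python3 - <<'E'
from h import *
w=np.load('top.npy'); im=cv2.imread('pics/top0.png').astype(int);X,Y,Z=w[...,0],w[...,1],w[...,2]
m=(np.hypot(X-.645,Y+.153)<.075)&(Z>.002)&(im.max(-1)<60)
m=cv2.morphologyEx(m.astype(np.uint8),cv2.MORPH_OPEN,np.ones((7,7)))>0
p=w[m];print('tray',cv2.minAreaRect((p[:,:2]*1000).astype(np.float32)),p.mean(0))
for nm,m in (('bar',(im[...,2]-im[...,0]>40)&(np.hypot(X-.625,Y-.05)<.06)&(Z>.02)),('block',(np.hypot(X-.672,Y-.064)<.046)&(Z>.02)&(Z<.03))):
    p=w[m][:,:2];c=p.mean(0);v=np.linalg.svd(p-c)[2][0];print(nm,c,len(p),np.degrees(np.arctan2(v[1],v[0])), np.ptp((p-c)@v))
E
```

```text
shift [0.3525, -0.2759, 0.0314] rot [0.0, -0.0, -0.013]
pos [ 0.1663 -0.6542  0.2314] ty -75.74 tilt [ 0. -0.] q [-1.47  0.29  1.58  0.    1.28 -0.15] t 0.9 F [ 0.2 -0.2  1.1] op 0.9961106867136926
tray ((0.0, 0.0), (0.0, 0.0), 0.0) [nan nan nan]
bar [0.62364496 0.05130863] 179 -73.94295271200261 0.08135486859812424
block [0.67136858 0.063511  ] 570 105.96142607444439 0.08407242988172296<stdin>:5: RuntimeWarning: Mean of empty slice.
  ret = um.true_divide(
```

Emit:
carry_out --deltas '[0.055,-0.042,0.005,0,0,0,0.11,-0.085,0.01,0,0,0,0.16,-0.127,0.015,0,0,0,0.21,-0.165,0.02,0,0,0,0.26,-0.205,0.025,0,0,0]' --grip 100

```text
time: 1.52
eef_pos: [0.357, -0.4054, 0.208]
tcp_rot: [0.992, 0.124, 0.0, 0.0]
contact_force: [0.2, -0.6, 0.1]
opening: 1.001
finger_force: 0.0
```

```bash
python3 go.py .473 .07 .12 -18
```

```text
shift [0.2293, -0.4324, 0.0878] rot [0.001, 0.0, -1.008]
pos [ 0.357  -0.4054  0.208 ] ty -75.77 tilt [ 0.0006 -0.0007] q [-1.04  0.01  1.93  0.    1.2   0.29] t 1.525 F [ 0.2 -0.6  0.1] op 1.0011526860485425
```

Emit:
carry_out --deltas '[0.026,-0.05,0.01,0,0,-0.17,0.052,-0.1,0.02,0,0,-0.34,0.079,-0.155,0.03,0,0,-0.51,0.106,-0.208,0.04,0,0,-0.68,0.133,-0.261,0.05,0,0,-0.85]'

```text
time: 2.15
eef_pos: [0.4209, -0.1196, 0.1581]
tcp_rot: [0.852, 0.524, 0.0, 0.001]
contact_force: [1.1, -0.8, -0.2]
opening: 1.001
finger_force: 0.0
```

Emit:
carry_out --deltas '[0,0,0,0,0,0]'

```text
time: 2.28
eef_pos: [0.4203, -0.1176, 0.157]
tcp_rot: [0.851, 0.525, -0.0, -0.001]
contact_force: [-0.7, -0.6, 0.7]
opening: 1.0
finger_force: 0.0
```

```bash
python3 go.py .473 .07 .12 -18
```

```text
shift [0.1913, -0.0369, 0.0371] rot [-0.002, -0.001, -0.151]
pos [ 0.4203 -0.1176  0.157 ] ty -26.64 tilt [-0.0014  0.0013] q [-0.51 -0.18  2.21  0.    1.12 -0.04] t 2.275 F [-0.7 -0.6  0.7] op 1.0002032411668862
```

Emit:
carry_out --deltas '[0.05,-0.01,0.01,0,0,-0.08,0.1,-0.02,0.02,0,0,-0.151,0.15,-0.03,0.03,0,0,-0.151,0.1913,-0.0369,0.037,0,0,-0.151,0.1913,-0.0369,0.037,0,0,-0.151]'

```text
time: 2.9
eef_pos: [0.4753, 0.0668, 0.1207]
tcp_rot: [0.81, 0.586, -0.0, -0.0]
contact_force: [0.9, -1.1, -0.2]
opening: 1.002
finger_force: 0.0
```

```bash
python3 - <<'E'
from h import *
im,w=cloud('top'); cv2.imwrite('pics/t1.png',cv2.resize(im[190:280,240:360,::-1],(800,600)))
E
python3 go.py .473 .07 .021 -18
```

```text
shift [0.0034, -0.0034, 0.0999] rot [0.0, 0.001, -0.006]
pos [0.4752 0.0658 0.1209] ty -18.34 tilt [ 0.     -0.0006] q [-0.07 -0.02  2.14 -0.    1.03  0.25] t 2.95 F [0.  0.3 0.5] op 0.9978185444635602
```

View pics/t1.png

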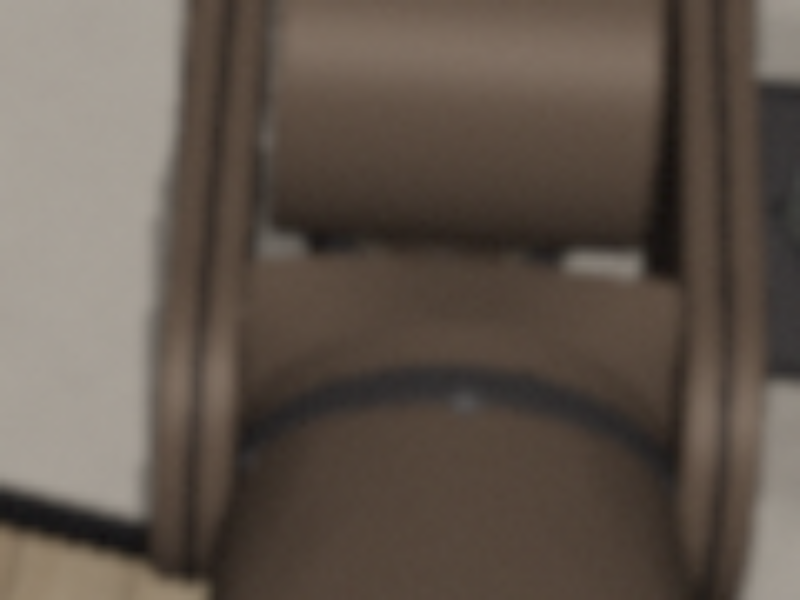

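The arm hides the enclosure from the top camera. The earlier estimate is good enough, so I'll descend.

Emit:
carry_out --deltas '[0.0034,-0.0034,0.03,0,0,-0.006,0.0034,-0.0034,0.06,0,0,-0.006,0.0034,-0.0034,0.085,0,0,-0.006,0.0034,-0.0034,0.0999,0,0,-0.006,0.0034,-0.0034,0.0999,0,0,-0.006]'

```text
time: 3.58
eef_pos: [0.4721, 0.0692, 0.0204]
tcp_rot: [0.81, 0.587, -0.001, -0.001]
contact_force: [-0.1, -0.2, 1.1]
opening: 0.996
finger_force: 0.0
```

```bash
python3 go.py .473 .07 .021 -18
python3 - <<'E'
from h import *
im,w=cloud('scene'); cv2.imwrite('pics/s1.png',cv2.resize(im[170:260,180:300,::-1],(800,600)))
E
```

```text
shift [0.0011, 0.0006, -0.0006] rot [-0.002, 0.001, -0.003]
pos [0.4721 0.0692 0.0204] ty -18.15 tilt [-0.0018 -0.    ] q [-0.07  0.15  2.18 -0.    0.81  0.25] t 3.575 F [-0.1 -0.2  1.1] op 0.9961762871709311
```

View pics/s1.png

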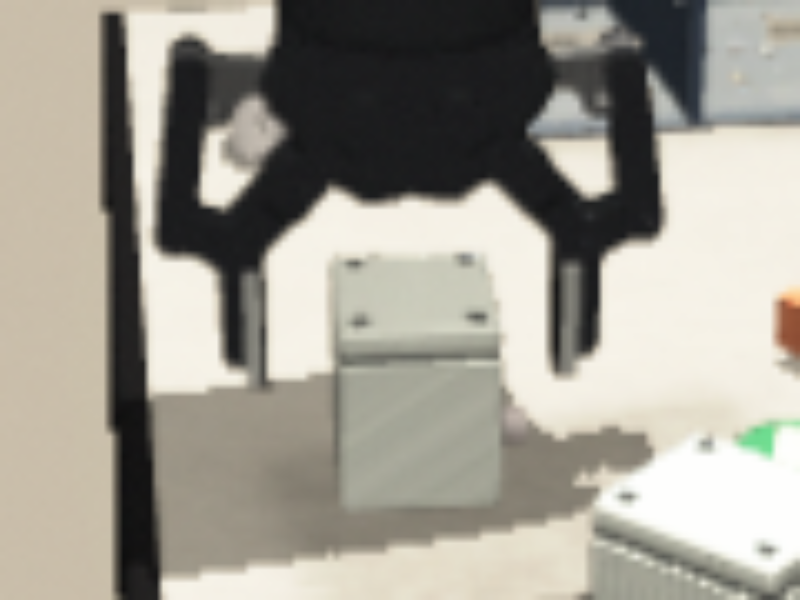

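The fingers (about (250,320) and (570,320)) straddle the enclosure with its top at (410,290), clear of the socket at (515,420). Closing now.

Emit:
carry_out --deltas '[0,0,0,0,0,0,0,0,0,0,0,0,0,0,0,0,0,0,0,0,0,0,0,0,0,0,0,0,0,0]' --grip 0 --grip_force 70

```text
time: 4.25
eef_pos: [0.4738, 0.0701, 0.0221]
tcp_rot: [0.809, 0.588, 0.001, 0.001]
contact_force: [-0.4, -0.7, 4.5]
opening: 0.551
finger_force: 73.1
```

Emit:
carry_out --deltas '[0,0,0,0,0,0,0,0,0,0,0,0,0,0,0,0,0,0]'

```text
time: 4.62
eef_pos: [0.4738, 0.0701, 0.0221]
tcp_rot: [0.809, 0.588, 0.001, 0.001]
contact_force: [1.1, -0.9, 6.4]
opening: 0.555
finger_force: 73.1
```

```bash
python3 go.py .473 .07 .08 -18
```

```text
shift [-0.0003, -0.0006, -0.0579] rot [0.002, -0.001, -0.001]
pos [0.4738 0.0701 0.0221] ty -18.04 tilt [ 0.0024 -0.0002] q [-0.07  0.15  2.18 -0.    0.81  0.25] t 4.625 F [ 1.1 -0.9  6.4] op 0.5550881254370787
```

Emit:
carry_out --deltas '[0,0,-0.02,0,0,0,0,0,-0.05,0,0,0,0,0,-0.078,0,0,0,0,0,-0.078,0,0,0]'

```text
time: 5.12
eef_pos: [0.4734, 0.0702, 0.1001]
tcp_rot: [0.809, 0.588, 0.001, 0.001]
contact_force: [0.8, 0.2, -2.4]
opening: 0.55
finger_force: 72.8
```

```bash
python3 go.py .577 .038 .1 -74
```

```text
shift [0.0014, 0.1085, 0.0004] rot [0.003, -0.002, 0.977]
pos [0.4734 0.0702 0.1001] ty -18.04 tilt [ 0.0034 -0.0001] q [-0.07  0.    2.15  0.    0.98  0.25] t 5.125 F [ 0.8  0.2 -2.4] op 0.5501260119116154
```

Emit:
carry_out --deltas '[0,0.025,0,0,0,0.17,0,0.05,0,0,0,0.34,0.0014,0.08,0,0,0,0.51,0.0014,0.1085,0,0,0,0.68,0.0014,0.1085,0,0,0,0.85]'

```text
time: 5.75
eef_pos: [0.5763, 0.0373, 0.0962]
tcp_rot: [0.98, 0.198, -0.001, -0.0]
contact_force: [-0.3, 0.1, -2.6]
opening: 0.553
finger_force: 73.0
```

Emit:
carry_out --deltas '[0,0,0,0,0,0.127,0,0,0,0,0,0.127,0,0,0,0,0,0.127]'

```text
time: 6.12
eef_pos: [0.5751, 0.038, 0.0974]
tcp_rot: [0.99, 0.14, -0.001, -0.0]
contact_force: [0.2, -0.1, -2.1]
opening: 0.556
finger_force: 73.0
```

```bash
python3 go.py .577 .038 .0245 -74
python3 - <<'E'
from h import *
im,w=cloud('scene'); cv2.imwrite('pics/s2.png',cv2.resize(im[160:265,220:360,::-1],(800,600)))
E
```

```text
shift [0.002, 0.0006, 0.0729] rot [-0.001, 0.002, 0.001]
pos [0.5751 0.038  0.0974] ty -73.92 tilt [-0.0026  0.0003] q [-0.11  0.22  1.92  0.    1.    1.18] t 6.125 F [ 0.2 -0.1 -2.1] op 0.5557682073966447
```

View pics/s2.png

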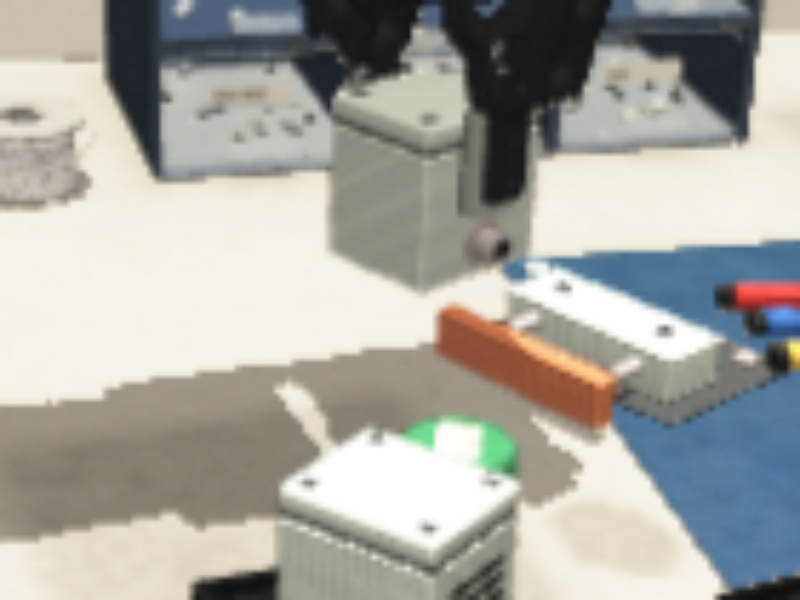

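The held enclosure (430,180) has its plain face backward and socket (490,240) to the right, so the slots face the bar (525,365). Lower it in front of the bar.

Emit:
carry_out --deltas '[0,0,0.025,0,0,0,0,0,0.05,0,0,0,0,0,0.068,0,0,0,0,0,0.073,0,0,0,0,0,0.073,0,0,0]'

```text
time: 6.8
eef_pos: [0.5763, 0.0379, 0.026]
tcp_rot: [0.99, 0.139, 0.0, 0.0]
contact_force: [-0.4, 0.2, -2.0]
opening: 0.551
finger_force: 72.9
```

```bash
python3 go.py .5919 .0422 .0245 -74
python3 - <<'E'
from h import *
im,w=cloud('top');X,Y,Z=w[...,0],w[...,1],w[...,2];a=im.astype(int)
p=w[(a[...,0]-a[...,2]>40)&(np.hypot(X-.625,Y-.05)<.06)&(Z>.02)][:,:2];c=p.mean(0);print(len(p),c)
E
```

```text
shift [0.0162, 0.0001, 0.0015] rot [0.0, -0.0, -0.0]
pos [0.5763 0.0379 0.026 ] ty -74.01 tilt [ 0.0001 -0.    ] q [-0.11  0.33  1.94 -0.    0.87  1.18] t 6.8 F [-0.4  0.2 -2. ] op 0.5514726302328262
0 [nan nan]<stdin>:3: RuntimeWarning: Mean of empty slice.
  ret = um.true_divide(
```

Emit:
carry_out --deltas '[0.006,0,0,0,0,0,0.012,0,0,0,0,0,0.016,0,0,0,0,0,0.02,0,0,0,0,0,0.022,0,0,0,0,0]'

```text
time: 7.48
eef_pos: [0.5967, 0.0438, 0.0257]
tcp_rot: [0.99, 0.139, -0.001, 0.0]
contact_force: [-3.0, -0.6, -1.5]
opening: 0.557
finger_force: 72.9
```

Emit:
carry_out --deltas '[0.002,0,0,0,0,0,0.002,0,0,0,0,0]'

```text
time: 7.72
eef_pos: [0.5986, 0.0444, 0.0256]
tcp_rot: [0.99, 0.139, -0.001, -0.0]
contact_force: [-3.1, -1.4, -0.6]
opening: 0.55
finger_force: 73.0
```

Emit:
carry_out --deltas '[0.002,0,0,0,0,0,0.002,0,0,0,0,0]'

```text
time: 7.98
eef_pos: [0.6005, 0.045, 0.0256]
tcp_rot: [0.99, 0.139, -0.001, -0.0]
contact_force: [-3.6, -1.4, -1.0]
opening: 0.556
finger_force: 73.0
```

```bash
python3 go.py .5919 .0422 .0245 -74
```

```text
shift [-0.0091, 0.0003, 0.0011] rot [-0.0, 0.002, -0.0]
pos [0.6005 0.045  0.0256] ty -74.02 tilt [-0.0017 -0.0001] q [-0.09  0.38  1.88 -0.    0.89  1.2 ] t 7.975 F [-3.6 -1.4 -1. ] op 0.555664129751956
```

Emit:
carry_out --deltas '[0.0015,0,0,0,0,0,0.003,0,0,0,0,0,0.003,0,0,0,0,0]'

```text
time: 8.35
eef_pos: [0.6031, 0.0457, 0.0256]
tcp_rot: [0.99, 0.139, -0.001, -0.0]
contact_force: [-6.0, -3.2, -0.1]
opening: 0.555
finger_force: 73.1
```

Emit:
carry_out --deltas '[0.0015,0,0,0,0,0,0.0015,0,0,0,0,0]'

```text
time: 8.6
eef_pos: [0.6033, 0.0457, 0.0257]
tcp_rot: [0.99, 0.139, -0.003, 0.0]
contact_force: [-8.8, -3.3, 3.2]
opening: 0.559
finger_force: 73.6
```

Emit:
carry_out --deltas '[0.001,0,0,0,0,0,0.001,0,0,0,0,0]'

```text
time: 8.85
eef_pos: [0.6033, 0.0458, 0.0258]
tcp_rot: [0.99, 0.139, -0.005, 0.0]
contact_force: [-13.0, -5.1, 6.3]
opening: 0.554
finger_force: 73.7
```

```bash
python3 go.py .5919 .0422 .0245 -74
```

```text
shift [-0.012, 0.0003, 0.0014] rot [-0.001, 0.009, 0.0]
pos [0.6033 0.0458 0.0258] ty -73.99 tilt [-0.0091 -0.0014] q [-0.09  0.39  1.86 -0.    0.9   1.2 ] t 8.85 F [-13.   -5.1   6.3] op 0.5536973562015893
```

Stalled at home with 14 N. Back off, lift, and turn round.

Emit:
carry_out --deltas '[-0.006,0,0,0,0,0,-0.013,0,0,0,0,0,-0.02,0,0,0,0,0,-0.026,0,0,0,0,0,-0.026,0,0,0,0,0]'

```text
time: 9.48
eef_pos: [0.5816, 0.0394, 0.0263]
tcp_rot: [0.99, 0.139, 0.001, 0.0]
contact_force: [0.7, -0.2, -3.4]
opening: 0.552
finger_force: 72.9
```

Emit:
carry_out --deltas '[0,0,-0.02,0,0,0,0,0,-0.05,0,0,0,0,0,-0.075,0,0,0,0,0,-0.075,0,0,0]'

```text
time: 9.98
eef_pos: [0.5844, 0.0392, 0.1053]
tcp_rot: [0.99, 0.139, 0.004, 0.001]
contact_force: [0.7, -0.6, -2.8]
opening: 0.554
finger_force: 72.9
```

Emit:
carry_out --deltas '[0,0,0,0,0,-0.17,0,0,0,0,0,-0.34,0,0,0,0,0,-0.51,0,0,0,0,0,-0.68,0,0,0,0,0,-0.85]'

```text
time: 10.6
eef_pos: [0.5808, 0.0395, 0.0999]
tcp_rot: [0.843, 0.537, -0.001, -0.001]
contact_force: [0.3, -0.5, -2.7]
opening: 0.555
finger_force: 72.7
```

Emit:
carry_out --deltas '[0,0,0,0,0,-0.17,0,0,0,0,0,-0.34,0,0,0,0,0,-0.51,0,0,0,0,0,-0.68,0,0,0,0,0,-0.85]'

```text
time: 11.22
eef_pos: [0.5808, 0.0395, 0.1]
tcp_rot: [0.547, 0.837, -0.0, -0.001]
contact_force: [-1.1, 0.2, -3.1]
opening: 0.552
finger_force: 72.7
```

Emit:
carry_out --deltas '[0,0,0,0,0,-0.17,0,0,0,0,0,-0.34,0,0,0,0,0,-0.51,0,0,0,0,0,-0.68,0,0,0,0,0,-0.85]'

```text
time: 11.85
eef_pos: [0.5809, 0.0395, 0.1]
tcp_rot: [0.153, 0.988, 0.0, -0.001]
contact_force: [-0.3, 0.2, -3.0]
opening: 0.554
finger_force: 72.7
```

Emit:
carry_out --deltas '[0,0,0,0,0,-0.17,0,0,0,0,0,-0.34,0,0,0,0,0,-0.51,0,0,0,0,0,-0.51]'

```text
time: 12.35
eef_pos: [0.5809, 0.0395, 0.1001]
tcp_rot: [-0.097, 0.995, 0.0, -0.001]
contact_force: [0.3, 0.0, -2.6]
opening: 0.553
finger_force: 72.7
```

```bash
python3 go.py .577 .038 .0255 106
python3 - <<'E'
from h import *
im,w=cloud('scene'); cv2.imwrite('pics/s3.png',cv2.resize(im[160:265,220:360,::-1],(800,600)))
E
```

```text
shift [0.0041, -0.0007, 0.0746] rot [0.0, -0.001, -0.084]
pos [0.5809 0.0395 0.1001] ty 101.19 tilt [-0.0013  0.0002] q [-0.11  0.23  1.9   0.    1.01 -1.87] t 12.35 F [ 0.3  0.  -2.6] op 0.5533681670208055
```

View pics/s3.png

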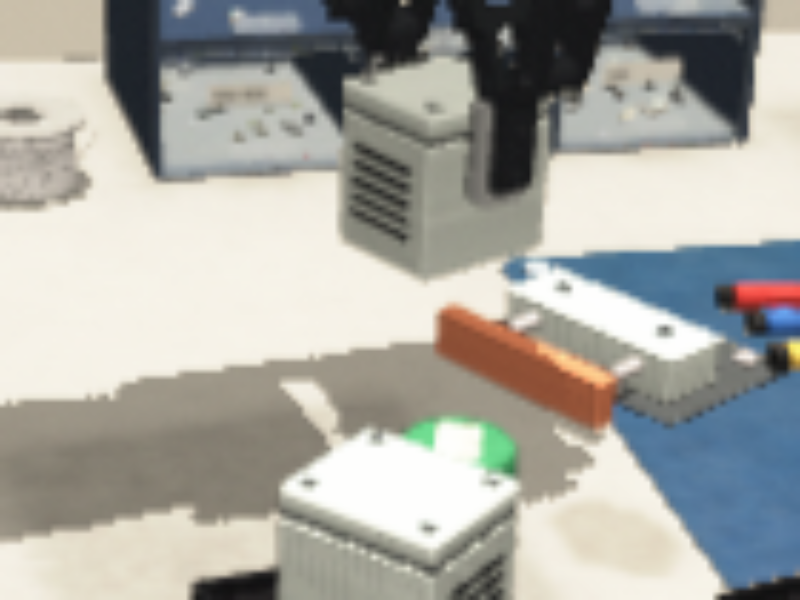

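Slots (380,190) now face away from the bar, the plain side faces it, and the bar is back out. Lower and press.

Emit:
carry_out --deltas '[0.004,0,0.02,0,0,-0.084,0.004,0,0.05,0,0,-0.084,0.004,0,0.068,0,0,-0.084,0.004,0,0.0745,0,0,-0.084,0.004,0,0.0745,0,0,-0.084]'

```text
time: 13.02
eef_pos: [0.5777, 0.0386, 0.0264]
tcp_rot: [-0.14, 0.99, 0.0, -0.0]
contact_force: [-0.3, 0.1, -3.2]
opening: 0.549
finger_force: 72.8
```

```bash
python3 go.py .6033 .0457 .0255 106
```

```text
shift [-0.0266, -0.0003, 0.0009] rot [0.0, -0.0, 0.001]
pos [0.5777 0.0386 0.0264] ty 106.08 tilt [-0.0002  0.    ] q [-0.11  0.33  1.94  0.    0.87 -1.96] t 13.025 F [-0.3  0.1 -3.2] op 0.5485002075655669
```

Emit:
carry_out --deltas '[-0.005,0,0,0,0,0,-0.01,0,0,0,0,0,-0.014,0,0,0,0,0,-0.018,0,0,0,0,0,-0.018,0,0,0,0,0]'

```text
time: 13.65
eef_pos: [0.5945, 0.0436, 0.0264]
tcp_rot: [-0.14, 0.99, -0.0, -0.001]
contact_force: [-2.3, -0.3, -1.6]
opening: 0.552
finger_force: 72.9
```

Emit:
carry_out --deltas '[-0.0015,0,0,0,0,0,-0.003,0,0,0,0,0,-0.003,0,0,0,0,0]'

```text
time: 14.02
eef_pos: [0.5972, 0.0444, 0.0262]
tcp_rot: [-0.14, 0.99, 0.0, -0.001]
contact_force: [-3.3, -0.7, -1.4]
opening: 0.555
finger_force: 72.9
```

Emit:
carry_out --deltas '[-0.0015,0,0,0,0,0,-0.0015,0,0,0,0,0]'

```text
time: 14.28
eef_pos: [0.5987, 0.0448, 0.0262]
tcp_rot: [-0.14, 0.99, 0.0, -0.001]
contact_force: [-3.6, -1.9, -2.5]
opening: 0.551
finger_force: 73.0
```

```bash
python3 go.py .6033 .0457 .0255 106
```

```text
shift [-0.0046, -0.0004, 0.0007] rot [0.0, -0.001, 0.002]
pos [0.5987 0.0448 0.0262] ty 106.11 tilt [-0.0012 -0.    ] q [-0.09  0.37  1.88 -0.    0.89 -1.95] t 14.275 F [-3.6 -1.9 -2.5] op 0.5508952778244289
```

Emit:
carry_out --deltas '[-0.0015,0,0,0,0,0,-0.003,0,0,0,0,0,-0.003,0,0,0,0,0]'

```text
time: 14.65
eef_pos: [0.6016, 0.0457, 0.0262]
tcp_rot: [-0.14, 0.99, 0.0, -0.001]
contact_force: [-4.3, -1.5, -1.6]
opening: 0.549
finger_force: 73.0
```

Emit:
carry_out --deltas '[-0.001,0,0,0,0,0,-0.0015,0,0,0,0,0,-0.0015,0,0,0,0,0]'

```text
time: 15.02
eef_pos: [0.6028, 0.046, 0.0262]
tcp_rot: [-0.14, 0.99, 0.0, -0.001]
contact_force: [-5.4, -2.3, -0.3]
opening: 0.557
finger_force: 73.0
```

Emit:
carry_out --deltas '[-0.0015,0,0,0,0,0,-0.0015,0,0,0,0,0]'

```text
time: 15.28
eef_pos: [0.6041, 0.0464, 0.0262]
tcp_rot: [-0.14, 0.99, 0.0, -0.001]
contact_force: [-5.6, -2.0, 0.3]
opening: 0.552
finger_force: 73.0
```

```bash
python3 go.py .6033 .0457 .0255 106
```

```text
shift [0.001, -0.0004, 0.0007] rot [0.0, -0.002, 0.002]
pos [0.6041 0.0464 0.0262] ty 106.12 tilt [-0.0023 -0.0003] q [-0.09  0.38  1.87 -0.    0.89 -1.94] t 15.275 F [-5.6 -2.   0.3] op 0.5519008509059877
```

Emit:
carry_out --deltas '[-0.0015,0,0,0,0,0,-0.0015,0,0,0,0,0]'

```text
time: 15.52
eef_pos: [0.6043, 0.0464, 0.0263]
tcp_rot: [-0.14, 0.99, -0.0, -0.003]
contact_force: [-10.0, -3.0, 2.3]
opening: 0.552
finger_force: 73.6
```

Emit:
carry_out --deltas '[-0.0015,0,0,0,0,0,-0.0015,0,0,0,0,0]'

```text
time: 15.78
eef_pos: [0.6044, 0.0465, 0.0264]
tcp_rot: [-0.14, 0.99, -0.0, -0.005]
contact_force: [-14.5, -5.1, 6.9]
opening: 0.556
finger_force: 74.0
```

```bash
python3 go.py .6033 .0457 .0255 106
```

```text
shift [0.0012, -0.0004, 0.0009] rot [0.001, -0.01, 0.002]
pos [0.6044 0.0465 0.0264] ty 106.14 tilt [-0.0103 -0.0017] q [-0.09  0.39  1.86 -0.    0.9  -1.94] t 15.775 F [-14.5  -5.1   6.9] op 0.5561086359700917
```

Home again at 15 N. Back off, lift, and locate the empty tray.

Emit:
carry_out --deltas '[0.006,0,0,0,0,0,0.013,0,0,0,0,0,0.02,0,0,0,0,0,0.026,0,0,0,0,0,0.026,0,0,0,0,0]'

```text
time: 16.4
eef_pos: [0.5831, 0.0401, 0.0268]
tcp_rot: [-0.14, 0.99, -0.0, 0.001]
contact_force: [0.0, -0.1, -3.4]
opening: 0.554
finger_force: 72.8
```

Emit:
carry_out --deltas '[0,0,-0.02,0,0,0,0,0,-0.05,0,0,0,0,0,-0.075,0,0,0,0,0,-0.075,0,0,0]'

```text
time: 16.9
eef_pos: [0.5858, 0.04, 0.1058]
tcp_rot: [-0.14, 0.99, -0.001, 0.004]
contact_force: [0.9, 0.5, -2.8]
opening: 0.557
finger_force: 72.9
```

```bash
python3 - <<'E'
from h import *
w=np.load('top.npy'); im=cv2.imread('pics/top0.png').astype(int);X,Y,Z=w[...,0],w[...,1],w[...,2]
for lo,hi in((.002,.02),(.0025,.0065),(.007,.014)):
    m=(np.abs(X-.645)<.07)&(np.abs(Y+.153)<.07)&(Z>lo)&(Z<hi)&(im.max(-1)<75)
    n,l,st,_=cv2.connectedComponentsWithStats(m.astype(np.uint8)); k=1+np.argmax(st[1:,4]); p=w[l==k]
    print(len(p),cv2.minAreaRect((p[:,:2]*1000).astype(np.float32)),p.mean(0))
print(im[150:156,400:404].max(-1))
E
python3 go.py .648 -.152 .1 106
```

```text
1640 ((648.9417724609375, -149.09451293945312), (93.99099731445312, 94.26070404052734), 89.11860656738281) [ 0.64903413 -0.14945074  0.00547783]
1038 ((652.108642578125, -151.77886962890625), (88.255126953125, 88.15895080566406), 89.34622192382812) [ 0.65020255 -0.15231955  0.00436667]
181 ((648.8518676757812, -149.8506317138672), (92.06155395507812, 93.66018676757812), 89.54354095458984) [ 0.62644549 -0.13202209  0.00989195]
[[39 39 40 39]
 [38 41 40 41]
 [39 38 39 41]
 [40 37 38 41]
 [39 40 40 40]
 [39 41 42 40]]
shift [-0.0064, -0.2017, 0.0065] rot [-0.003, 0.008, 0.002]
pos [0.5858 0.04   0.1058] ty 106.12 tilt [ 0.0086 -0.0008] q [-0.1   0.23  1.9   0.    1.01 -1.96] t 16.9 F [ 0.9  0.5 -2.8] op 0.5568019800569288
```

Emit:
carry_out --deltas '[0,-0.04,0,0,0,0.07,-0.003,-0.09,0,0,0,0.14,-0.006,-0.14,0,0,0,0.21,-0.009,-0.18,0,0,0,0.28,-0.009,-0.2,0,0,0,0.28]'

```text
time: 17.52
eef_pos: [0.647, -0.1514, 0.1005]
tcp_rot: [-0.0, 1.0, 0.0, -0.0]
contact_force: [-0.1, 0.8, -2.9]
opening: 0.555
finger_force: 73.2
```

Emit:
carry_out --deltas '[0,0,0,0,0,0,0,0,0,0,0,0]'

```text
time: 17.77
eef_pos: [0.6462, -0.1479, 0.1008]
tcp_rot: [-0.001, 1.0, 0.001, -0.001]
contact_force: [-0.1, 0.0, -2.6]
opening: 0.551
finger_force: 73.2
```

```bash
python3 go.py .650 -.150 .032 90
```

```text
shift [-0.0039, -0.0022, 0.0688] rot [0.001, -0.002, 0.003]
pos [ 0.6462 -0.1479  0.1008] ty 90.15 tilt [-0.0016  0.0013] q [-0.38  0.39  1.7   0.    1.06 -1.95] t 17.775 F [-0.1  0.  -2.6] op 0.5513699637845261
```

Emit:
carry_out --deltas '[-0.004,-0.002,0.02,0,0,0,-0.004,-0.002,0.045,0,0,0,-0.004,-0.002,0.06,0,0,0,-0.004,-0.002,0.068,0,0,0,-0.004,-0.002,0.0705,0,0,0]'

```text
time: 18.4
eef_pos: [0.6508, -0.1512, 0.0304]
tcp_rot: [-0.001, 1.0, 0.0, -0.0]
contact_force: [0.3, 0.4, -2.1]
opening: 0.554
finger_force: 73.2
```

Emit:
carry_out --deltas '[0,0,0.001,0,0,0,0,0,0.002,0,0,0]'

```text
time: 18.65
eef_pos: [0.6516, -0.1518, 0.0299]
tcp_rot: [-0.001, 1.0, -0.0, 0.001]
contact_force: [0.4, -0.9, -2.5]
opening: 0.553
finger_force: 73.2
```

Emit:
carry_out --deltas '[0,0,0.001,0,0,0,0,0,0.001,0,0,0]'

```text
time: 18.9
eef_pos: [0.651, -0.1515, 0.0282]
tcp_rot: [-0.001, 1.0, -0.0, 0.0]
contact_force: [-0.3, 0.0, -3.2]
opening: 0.555
finger_force: 73.2
```

```bash
python3 go.py .650 -.150 .026 90
```

```text
shift [0.001, 0.0015, 0.0022] rot [-0.0, 0.0, 0.001]
pos [ 0.651  -0.1515  0.0282] ty 90.07 tilt [ 0.0002 -0.0001] q [-0.38  0.49  1.71  0.    0.94 -1.95] t 18.9 F [-0.3  0.  -3.2] op 0.5551721919144496
```

Emit:
carry_out --deltas '[0,0,0.001,0,0,0,0,0,0.0015,0,0,0]'

```text
time: 19.15
eef_pos: [0.6509, -0.1515, 0.0264]
tcp_rot: [-0.001, 1.0, 0.0, -0.0]
contact_force: [0.1, 0.3, -2.8]
opening: 0.551
finger_force: 73.2
```

Emit:
carry_out --deltas '[0,0,0.001,0,0,0,0,0,0.001,0,0,0]'

```text
time: 19.4
eef_pos: [0.651, -0.1515, 0.0262]
tcp_rot: [-0.001, 1.0, 0.0, -0.0]
contact_force: [-3.4, 1.0, 2.3]
opening: 0.555
finger_force: 73.6
```

```bash
python3 go.py .650 -.150 .026 90
```

```text
shift [0.001, 0.0015, 0.0002] rot [0.0, -0.0, 0.001]
pos [ 0.651  -0.1515  0.0262] ty 90.07 tilt [-0.0002  0.    ] q [-0.38  0.5   1.71 -0.    0.94 -1.95] t 19.4 F [-3.4  1.   2.3] op 0.5552659164021736
```

Contact with the floor. Release and lift.

Emit:
carry_out --deltas '[0,0,0,0,0,0,0,0,0,0,0,0,0,0,0,0,0,0,0,0,0,0,0,0,0,0,0,0,0,0]' --grip 100

```text
time: 20.02
eef_pos: [0.651, -0.1515, 0.0254]
tcp_rot: [-0.001, 1.0, 0.0, 0.0]
contact_force: [-0.6, 0.8, -0.1]
opening: 0.997
finger_force: 0.0
```

Emit:
carry_out --deltas '[0,0,-0.01,0,0,0,0,0,-0.03,0,0,0,0,0,-0.06,0,0,0,0,0,-0.1,0,0,0,0,0,-0.12,0,0,0]'

```text
time: 20.65
eef_pos: [0.6526, -0.1521, 0.1503]
tcp_rot: [-0.001, 1.0, -0.001, 0.003]
contact_force: [0.1, -0.3, 0.2]
opening: 1.002
finger_force: 0.0
```

Emit:
carry_out --deltas '[-0.01,0.05,0,0,0,0,-0.01,0.1,0,0,0,0,-0.01,0.15,0,0,0,0,-0.01,0.2,0,0,0,0,-0.01,0.2,0,0,0,0]'

```text
time: 21.28
eef_pos: [0.6602, 0.052, 0.1457]
tcp_rot: [-0.003, 1.0, 0.0, -0.0]
contact_force: [-0.4, -1.2, -0.4]
opening: 0.996
finger_force: 0.0
```

```bash
python3 - <<'E'
from h import *
im,w=cloud('scene'); im2,_=cloud('top')
c=np.zeros((600,800,3),np.uint8)
c[:330]=cv2.resize(im[190:305,220:500],(800,330)); c[330:,:405]=cv2.resize(im2[110:260,270:495],(405,270))
cv2.imwrite('pics/f.png',c[:,:,::-1])
E
python3 go.py .65 -.15 .1 90
```

```text
shift [0.0111, -0.1987, 0.0457] rot [-0.001, 0.0, 0.003]
pos [0.6606 0.0487 0.1456] ty 90.14 tilt [ 0.     -0.0005] q [-0.08  0.34  1.68 -0.    1.13 -1.65] t 21.375 F [-0.4 -1.1 -0.8] op 1.0020630752570276
```

View pics/f.png

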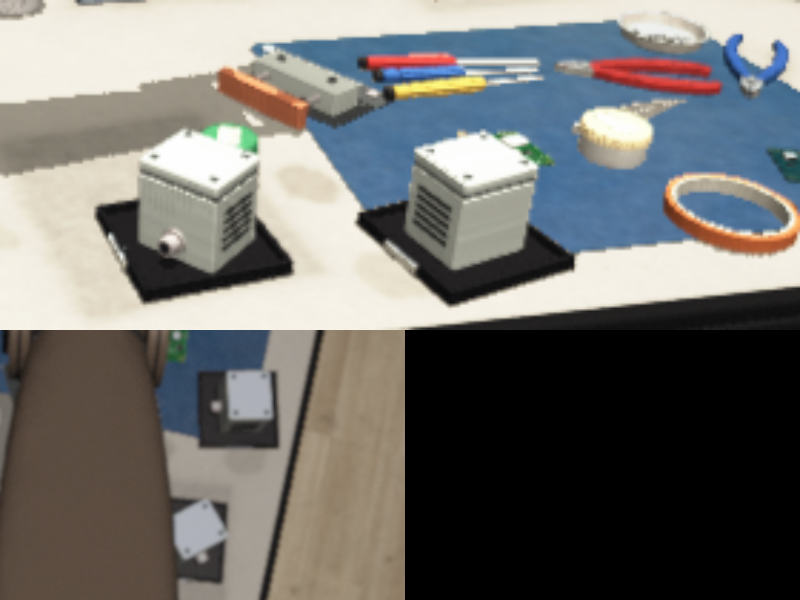

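The enclosure (470,200) stands upright in the right-hand tray, which was the empty one. The done unit, jar and jig look untouched.

```bash
python3 -c "
from plant import ctrl
print(ctrl.sign_off())"
```

```text
the job is handed in; nothing more can be done
None
```

I pressed the bar fully home with the slotted side, then with the plain side, and set the enclosure upright in the empty tray. The job is handed in at about 21 s of the 58 s allowed, though the sign-off gave no verdict.

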